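Let the drill chuck out of the ratchet clamp

TASK

The keyed steel drill chuck is held in one of the two blue ratchet clamps. Lift that clamp's sprung pawl off its ratchet wheel by pressing the red thumb pad, and keep it pressed until the jaw has backed fully off; only then take the chuck out and stand it upright in the middle of the polished steel bench block. Leave the other clamp gripping its brass collet.

Things in the scene. Friction and masses are not known exactly. Their poses are not given: they have to be found in the camera images.
- clamp_a_pad (a point): top centre of the red thumb pad (30 x 30 mm) of the blue clamp that holds the chuck (fixed), 79 mm up at rest; z up, x along the clamp away from the chuck, which is 148 mm off along -x. The pad is the tail of the brass pawl, pivoted 36 mm off along -x, 6 mm lower. Pressed straight down, 3 to 6 N, it lifts the nose: clear of the teeth at 5 mm, hard stop at 10.5 mm; hold it at 8 to 9 mm.
- clamp_a_jaw (a joint): travel in m of that clamp's jaw: 0 gripping the chuck, 0.0185 fully backed off, towards the pad. While the pad is held down a spring backs the jaw off by itself in about a second; if the pad is let go too early the pawl catches the next tooth (one tooth is 6.3 mm of jaw).
- chuck: steel drill chuck, loose, 0.085 kg, 25 mm across, 37 mm high, nose up; origin at the centre of its underside, z up. It stands on the clamp's rail (20 mm wide, 30 mm above the worktop) between jaws 18 mm wide and 16 mm high. Its knurled sleeve, the lower half, is free at both sides: pinch it from above, across the clamp (square to the pad's x), about 14 mm above its underside.
- block: polished steel bench block, loose, 0.9 kg, 64 x 64 x 20 mm, lying flat on the worktop between the clamps; origin at the centre of its underside, z up; its top is 20 mm above the origin. A bench lamp hangs over the rear of the worktop, its underside 0.54 m up, from 0.59 m ahead of the robot's base: keep the arm low and short of it.
- clamp_b_jaw (a joint): travel in m of the jaw of the other, identical blue clamp, which holds a small brass collet: 0 gripping; must stay there.
Mind the look-alikes: they are no part of the job. Of the things like the chuck, leave any that is black, orange or pink; of the rest the smaller one is meant.

How it is judged (in metres and radians):
On the way:
1. the jaw of the chuck's clamp has backed fully off while the chuck still stands in the clamp (value of joint clamp_a_jaw above 0.016 m and distance of chuck from where it was at the start of the episode below 0.015 m), for 0.2 s.
At the end, for the whole second after the job is handed in: the drill chuck stands upright (within 10 degrees) and at rest on the steel bench block, its centre within 20 mm of the block's centre, the block lies on the worktop, and the jaw of its clamp is fully backed off (16 mm or more) (value of joint clamp_a_jaw above 0.016 m and horizontal distance between chuck and block below 0.02 m and z of chuck in the frame of block between 0.017 and 0.024 m and angle between chuck's own z axis and vertical below 0.17 rad and linear speed of chuck below 0.02 m/s and height (world z) of block below 0.005 m); the robot touches nothing.
It fails at once if the other clamp lets go of its collet (its jaw backs off more than 3 mm) (value of joint clamp_b_jaw above 0.003 m).
It also fails if it takes over 42 s, if anything falls off the work surface, if the arm or the gripper's body presses on something with over 40 N, if the wrist force passes 120 N, or if a joint passes its speed limit or range.

ROBOT

A 6-joint arm with a two-finger parallel gripper is mounted at the origin on a cart in front of the work surface, level with it; the furniture and walls round the work are solid. World frame = base frame: x ahead of the robot, y to its left, z up, the work surface at z = 0. Lengths are in mm, angles in rad, forces in N, time in s.
With the tool pointing down it reaches from about 250 to 725 mm from the base axis. Payload 9.7 kg.
Tool frame: the origin (TCP) lies at the very end of the fingers, on their centre line; the grasp point (between the pads) lies 19 mm behind it; z points along the fingers, y is the line along which they close (so a half turn about z gives the same grasp; the last joint's range is limited). The gripper opens to 85 mm and grips with 20 to 120 N. Pads are 22 mm wide; open, the fingers measure 114 mm over their backs; the gripper's body (76 mm by 85 mm) begins 54 mm behind the grasp point. The pads swing forward as they close: fully open they stand 13 mm farther back than shut.
Start: joints at [-1.168, 0.087, 0.176, 1.66, 0, 1.571], TCP at [215.595, -505.98, 231.284] pointing down, gripper open.
Joint ranges: [-3.13, 3.13], [-0.85, 1.81], [-1.15, 1.24], [-2.2, 2.28], [-1.44, 1.52], [-3.14, 3.14]. Speed limits (rad/s): [2.22, 2.22, 2.57, 3.14, 3.14, 3.14].

INTERFACE

Orientations are given as [roll, pitch, yaw] about the fixed x, y, z axes, in that order (R = Rz(yaw) Ry(pitch) Rx(roll)).
In Python, from plant import robot gives the robot as it stands. The module is installed in compiled form; this text tells all that it offers.
- The arm moves only by the tool drive_tool, never from a script. Its argument "commands" is a list of rows, each an object with "translation": the shift along the tool's x, y, z normalised to -1 to 1, where 1 is 0.4 m, a list of three; "rotation": the turn, a rotation vector about the tool's x, y, z normalised to -1 to 1, where 1 is 360 degrees, a list of three; "claw": the opening, from -1 (shut) to 1 (fully open). In form: [{"translation": [dx, dy, dz], "rotation": [wx, wy, wz], "claw": claw}, ...]. A call has 1 to 12 rows; each row shifts and turns the commanded pose from where the row before left it, along the tool's axes as they then stand; what a row does not reach is not made up. A row lasts 1/10 s, in which the tool goes at most 50 mm and 8.59 degrees, less where a joint would pass 70% of its speed; a pose out of reach is approached as far as the arm can. A call with a number of a shift or a turn outside -1 to 1 is refused whole. A call with a gripper value outside its range is refused whole. The fingers move at their own pace and stop on an object; the grip force is fixed at half the most. Time passes only in rows, so rows that do not move let the fingers close. It gives the time, the measured TCP pose, the force, the opening and the grip force at its end, in the units of the state.
- robot.observe(): the state, without advancing time (a new reading comes with each control period).
- robot.get_image(name): name is "scene" or "top" or "wrist"; returns the picture (480x640x3 uint8, blue, green, red); there is no depth.
- robot.calibration(name): a dict with "fovy" (degrees; the focal length in pixels is half the picture's height over the tangent of half this angle, whatever the lens; pixels are square), "cx", "cy" (the principal point, pixels), "extrinsics" (4x4, takes a point from world to camera coordinates); the wrist camera has in their place "hand_eye" (4x4, takes a point from camera to tool coordinates, whose origin is the TCP and whose axes are the flange's). Camera axes: x right, y down, z forward; pixel columns grow to the right and rows downward; lengths in mm; the calibration is good to about 2 mm. A picture is of the moment at which its call begins: read the wrist's pose just before it. calibration takes no time and is no camera call.
- robot.close_job(): hands the job in; it is judged then, once.
The state is a dict: "t": time; "joints": joint angles; "qvel": joint speeds; "effort": joint torques, N m; "position": TCP position; "ee_rot": TCP orientation; "wrist_force": force on the tool from outside, world axes, zero at the start; "wrist_torque": the same for the moment, N m; "opening": finger opening in mm; "gripper_force": force on a finger pad.
Only numpy, scipy, OpenCV 4.12 (cv2) and the standard library are available. Lean on these libraries where they do the work, as an engineer would, in place of code of your own. Each camera call takes 0.05 s, during which the arm holds its last target. There are 200 camera calls.

## Working session

There is one attempt and no reset: what is moved stays moved. The work goes in short steps, Python scripts to look and compute and a tool call to move; the robot and the scene stay as the last step left them, time stands still between calls to the robot, and variables do not carry over. Pictures are saved under pics/ and viewed, at most 13 in all, crops included, and the job is handed in when it is done.

Besides the shell and the picture viewer there is one more tool, called after ">>>" as name([rows], argument=value, ...), one row to a line, values as JSON. drive_tool: Moves the arm, as the interface text tells. Scaled input: -1 to 1 covers 0.4 m each way for a shift and 360 degrees each way for a turn. Its arguments: {"type":"object","properties":{"commands":{"type":"array"}},"required":["commands"]}

```bash
mkdir -p pics
python3 - <<'E'
from plant import robot
import cv2,numpy as np
for n in("scene","top"):
    im=robot.get_image(n);cv2.imwrite(f"pics/{n}.png",im);c=robot.calibration(n);print(n,c['fovy'],c['cx'],c['cy'],np.round(c['extrinsics'],3).tolist())
s=robot.observe();print(s)
print(robot.calibration("wrist"))
E
```

```text
scene 42.117998997403404 330.8077598272594 234.71824344496045 [[-0.736, -0.677, -0.021, 443.558], [-0.35, 0.406, -0.844, 194.64], [0.58, -0.614, -0.535, 960.418], [0.0, 0.0, 0.0, 1.0]]
top 50.286717795899804 328.65958533036394 236.76269327266854 [[-0.007, -1.0, 0.029, 84.19], [-0.998, 0.004, -0.069, 478.486], [0.069, -0.029, -0.997, 940.823], [0.0, 0.0, 0.0, 1.0]]
{'t': 0.1, 'joints': array([-1.16801327e+00,  8.74137742e-02,  1.75247436e-01,  1.65979388e+00,
       -1.24490065e-05,  1.57079703e+00]), 'qvel': array([ 3.08222991e-04, -7.65020753e-04,  3.11514273e-03, -6.99048561e-04,
       -1.57961945e-03, -2.20197113e-05]), 'effort': array([ 1.97496915e-04, -5.21560729e+01,  4.65656090e+01,  1.60688820e-02,
        7.92134955e-06,  6.15703755e-06]), 'position': array([ 215.51116554, -505.81162688,  230.66665895]), 'ee_rot': array([-3.14042877e+00,  1.24498118e-05,  4.02782376e-01]), 'wrist_force': array([ 0.13872416, -0.28994536,  0.66345548]), 'wrist_torque': array([ 0.03017106, -0.00067745, -0.00901617]), 'gripper_force': 0.0, 'opening': 85.30888006010316}
{'fovy': 60.973104177892374, 'cx': 320.09306313607664, 'cy': 237.73427623529494, 'hand_eye': array([[-3.86365894e-04, -9.51238459e-01, -3.08456227e-01,
         7.82020238e+01],
       [ 9.99999865e-01, -2.60145584e-04, -4.50324375e-04,
        -2.32331169e-01],
       [ 3.48122339e-04, -3.08456359e-01,  9.51238431e-01,
        -1.43235531e+02],
       [ 0.00000000e+00,  0.00000000e+00,  0.00000000e+00,
         1.00000000e+00]])}
```

View pics/top.png

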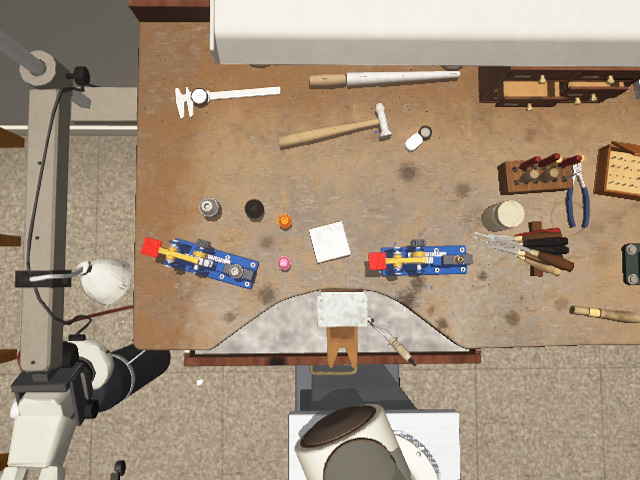

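View pics/scene.png

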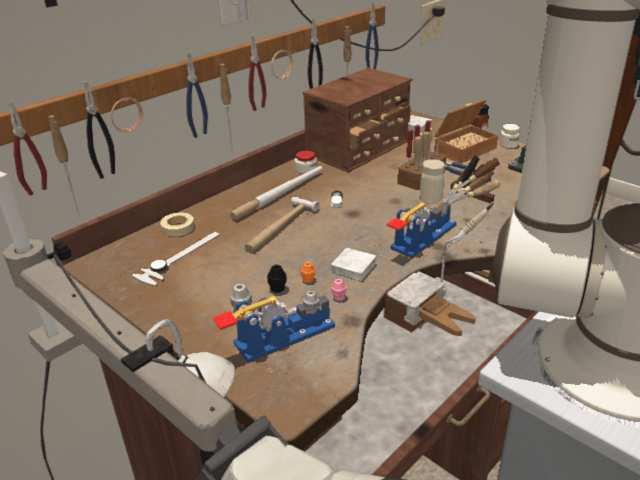

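The top view shows the chuck's clamp on the left: red pad near (150,247), chuck near (236,270). The block is near (329,242). The collet's clamp is on the right, with a larger loose chuck look-alike at (209,208).

```bash
cat > h.py <<'E'
import numpy as np,cv2
from scipy.spatial.transform import Rotation as R
from plant import robot
def cam(name,st=None):
    c=robot.calibration(name);f=240/np.tan(np.radians(c['fovy']/2))
    if name=='wrist':
        T=np.eye(4);T[:3,:3]=R.from_euler('xyz',st['ee_rot']).as_matrix();T[:3,3]=st['position'];T=T@c['hand_eye']
    else: T=np.linalg.inv(c['extrinsics'])
    return f,c['cx'],c['cy'],T
def ray(name,px,z,st=None):
    f,cx,cy,T=cam(name,st);d=T[:3,:3]@[(px[0]-cx)/f,(px[1]-cy)/f,1];o=T[:3,3]
    return o+d*(z-o[2])/d[2]
def proj(name,p,st=None):
    f,cx,cy,T=cam(name,st);q=np.linalg.inv(T)@[*p,1];return q[0]/q[2]*f+cx,q[1]/q[2]*f+cy
def blobs(m,amin=40):
    m=cv2.morphologyEx(m.astype(np.uint8)*255,cv2.MORPH_OPEN,np.ones((3,3)))
    cs,_=cv2.findContours(m,cv2.RETR_EXTERNAL,cv2.CHAIN_APPROX_NONE)
    return [(cv2.contourArea(c),cv2.minAreaRect(c)) for c in cs if cv2.contourArea(c)>amin]
def red(im):
    h=cv2.cvtColor(im,cv2.COLOR_BGR2HSV);return ((h[...,0]<5)|(h[...,0]>175))&(h[...,1]>180)&(h[...,2]>120)
def white(im,v=190):
    h=cv2.cvtColor(im,cv2.COLOR_BGR2HSV);return (h[...,1]<40)&(h[...,2]>v)
E
python3 - <<'E'
from h import *
im=cv2.imread('pics/top.png')
for a,r in blobs(red(im)): print('red',a,np.round(r[0]),np.round(r[1]),r[2],ray('top',r[0],79).round())
for a,r in blobs(white(im),500): print('white',a,np.round(r[0]),np.round(r[1]),r[2],ray('top',r[0],20).round())
print('chuck',ray('top',(236,269),67).round(), ray('top',(460,259),60).round())
E
```

```text
red 236.5 [377. 261.] [16. 16.] 90.0 [432.  -1.  79.]
red 249.0 [151. 247.] [17. 17.] 15.945395469665527 [458. 390.  79.]
white 619.0 [321. 463.] [31. 39.] 75.17352294921875 [69. 98. 20.]
white 810.0 [416. 458.] [57. 22.] 64.29004669189453 [ 76. -74.  20.]
white 563.0 [375. 440.] [35. 39.] 56.3099365234375 [107.  -0.  20.]
white 718.0 [300. 447.] [64. 22.] 90.0 [ 98. 136.  20.]
white 2689.5 [423. 446.] [66. 72.] 90.0 [ 96. -87.  20.]
white 3004.5 [ 35. 430.] [52. 73.] 2.4895529747009277 [135. 608.  20.]
white 676.5 [ 94. 361.] [52. 23.] 66.57130432128906 [256. 507.  20.]
white 7103.0 [346. 322.] [ 60. 236.] 89.28829193115234 [322.  51.  20.]
white 1320.0 [105. 281.] [44. 40.] 33.6900634765625 [400. 491.  20.]
white 1108.5 [330. 241.] [34. 35.] 75.3791275024414 [470.  80.  20.]
white 692.0 [400.  76.] [  9. 106.] 89.18154907226562 [786. -57.  20.]
white 16682.5 [424.  24.] [ 49. 429.] 90.0 [ 888. -106.   20.]
chuck [419. 246.  67.] [ 435. -152.   60.]
```

```bash
cat >> h.py <<'E'
def plan(p,yaw,st=None,step=45):
    "rows (translation, rotz) from current pose to p, yaw(deg), tool down"
    st=st or robot.observe();y0=np.degrees(st['ee_rot'][2]);p0=st['position'];dy=(yaw-y0+180)%360-180
    n=int(np.ceil(max(np.linalg.norm(np.array(p)-p0)/step,abs(dy)/8.4)));d=(np.array(p)-p0)/n
    for k in range(n):
        a=np.radians(y0+dy*k/n);c,s=np.cos(a),np.sin(a)
        print(np.round([(c*d[0]+s*d[1])/400,(s*d[0]-c*d[1])/400,-d[2]/400],4).tolist(),round(-dy/n/360,5))
E
python3 - <<'E'
from h import *
def tri(a,b):
    A=[];B=[]
    for n,p in(('top',a),('scene',b)):
        f,cx,cy,T=cam(n);d=T[:3,:3]@[(p[0]-cx)/f,(p[1]-cy)/f,1];d/=np.linalg.norm(d);P=np.eye(3)-np.outer(d,d);A.append(P);B.append(P@T[:3,3])
    return np.linalg.lstsq(np.vstack(A),np.hstack(B),rcond=None)[0].round()
print('lamp',tri((105,281),(205,378)),'joint',tri((90,75),(62,252)),'pad',tri((151,247),(227,320)))
print('arm',tri((45,275),(147,352)),tri((85,350),(250,420)))
plan((455,95,231),74.8)
E
```

```text
lamp [400. 477.  57.] joint [749. 488. 119.] pad [457. 390.  76.]
arm [414. 540. 141.] [283. 497.  79.]
[0.076, -0.0765, -0.0001] -0.00958
[0.0804, -0.0718, -0.0001] -0.00958
[0.0846, -0.0668, -0.0001] -0.00958
[0.0885, -0.0616, -0.0001] -0.00958
[0.092, -0.0562, -0.0001] -0.00958
[0.0952, -0.0505, -0.0001] -0.00958
[0.0981, -0.0447, -0.0001] -0.00958
[0.1006, -0.0387, -0.0001] -0.00958
[0.1027, -0.0326, -0.0001] -0.00958
[0.1045, -0.0264, -0.0001] -0.00958
[0.1059, -0.02, -0.0001] -0.00958
[0.1069, -0.0136, -0.0001] -0.00958
[0.1076, -0.0072, -0.0001] -0.00958
[0.1078, -0.0007, -0.0001] -0.00958
[0.1076, 0.0058, -0.0001] -0.00958
```

>>> drive_tool([
  {"translation":[0.076,-0.0765,0],"rotation":[0,0,-0.0096],"claw":1},
  {"translation":[0.0804,-0.0718,0],"rotation":[0,0,-0.0096],"claw":1},
  {"translation":[0.0846,-0.0668,0],"rotation":[0,0,-0.0096],"claw":1},
  {"translation":[0.0885,-0.0616,0],"rotation":[0,0,-0.0096],"claw":1},
  {"translation":[0.092,-0.0562,0],"rotation":[0,0,-0.0096],"claw":1},
  {"translation":[0.0952,-0.0505,0],"rotation":[0,0,-0.0096],"claw":1},
  {"translation":[0.0981,-0.0447,0],"rotation":[0,0,-0.0096],"claw":1},
  {"translation":[0.1006,-0.0387,0],"rotation":[0,0,-0.0096],"claw":1},
  {"translation":[0.1027,-0.0326,0],"rotation":[0,0,-0.0096],"claw":1},
  {"translation":[0.1045,-0.0264,0],"rotation":[0,0,-0.0096],"claw":1},
  {"translation":[0.1059,-0.02,0],"rotation":[0,0,-0.0096],"claw":1},
  {"translation":[0.1069,-0.0136,0],"rotation":[0,0,-0.0096],"claw":1},
])

```text
t: 1.3
position: [406.9, -23.4, 231.2]
ee_rot: [3.141, 0.0, 1.129]
wrist_force: [0.3, -1.0, 0.0]
opening: 85.5
gripper_force: 0.0
```

>>> drive_tool([
  {"translation":[0.1076,-0.0072,0],"rotation":[0,0,-0.0096],"claw":1},
  {"translation":[0.1078,-0.0007,0],"rotation":[0,0,-0.0096],"claw":1},
  {"translation":[0.1076,0.0058,0],"rotation":[0,0,-0.0096],"claw":1},
  {"translation":[0,0,0],"rotation":[0,0,0],"claw":-1},
  {"translation":[0,0,0],"rotation":[0,0,0],"claw":-1},
])

```text
t: 1.8
position: [454.3, 95.7, 230.7]
ee_rot: [-3.14, 0.001, 1.309]
wrist_force: [0.3, -0.3, 0.0]
opening: 59.3
gripper_force: 0.0
```

Run:
```python
from h import *
st=robot.observe();im=robot.get_image('wrist');cv2.imwrite('pics/w1.png',im)
print(st['t'],st['position'].round(1),np.degrees(st['ee_rot']).round(1),st['wrist_force'],st['opening'])
print(proj('wrist',(470,80,20),st))
for a,r in blobs(white(im,170),2000): print('white',a,np.round(r[0]),np.round(r[1]),r[2],ray('wrist',r[0],20,st).round(1))
plan((450,330,231),74.8)
```

```text
1.8 [454.3  95.7 230.7] [-179.9    0.    75. ] [ 0.251299   -0.30346621  0.02187517] 59.280768798331465
(np.float64(343.0348619520678), np.float64(211.1543258868522))
white 7562.5 [236. 296.] [178.  66.] 68.790771484375 [350.7  25.5  20. ]
white 3762.5 [341. 208.] [71. 71.] 62.10273361206055 [469.1  83.   20. ]
white 5606.0 [181. 142.] [152.  61.] 68.5522689819336 [352.1 173.9  20. ]
[0.0941, -0.0271, -0.0] 6e-05
[0.0941, -0.0272, -0.0] 6e-05
[0.0941, -0.0272, -0.0] 6e-05
[0.0941, -0.0272, -0.0] 6e-05
[0.0941, -0.0273, -0.0] 6e-05
[0.0941, -0.0273, -0.0] 6e-05
```

View pics/w1.png

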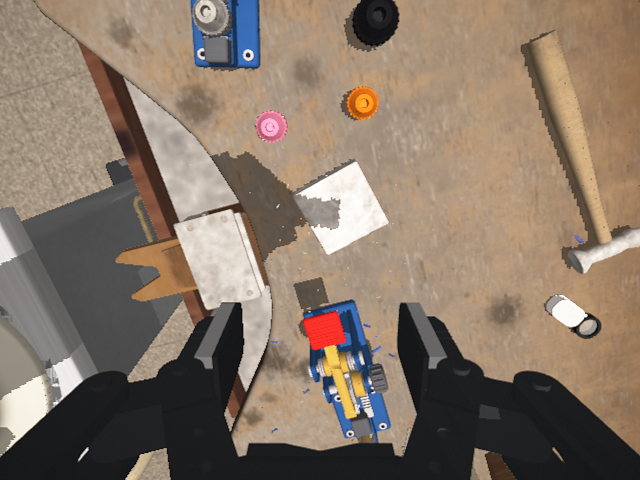

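Block's corners are (355,161), (388,222), (330,254) and (295,193), so its centre is at (342,208), world about (469.5, 83). Moving over the clamp now.

>>> drive_tool([
  {"translation":[0.094,-0.0272,0],"rotation":[0,0,0],"claw":-1},
  {"translation":[0.094,-0.0272,0],"rotation":[0,0,0],"claw":-1},
  {"translation":[0.094,-0.0272,0],"rotation":[0,0,0],"claw":-1},
  {"translation":[0.094,-0.0272,0],"rotation":[0,0,0],"claw":-1},
  {"translation":[0.094,-0.0272,0],"rotation":[0,0,0],"claw":-1},
  {"translation":[0.094,-0.0272,0],"rotation":[0,0,0],"claw":-1},
  {"translation":[0,0,0],"rotation":[0,0,0],"claw":-1},
  {"translation":[0,0,0],"rotation":[0,0,0],"claw":-1},
])

```text
t: 2.65
position: [450.2, 329.1, 231.1]
ee_rot: [-3.141, 0.001, 1.307]
wrist_force: [0.3, -0.8, 0.2]
opening: 0.2
gripper_force: 0.0
```

Run:
```python
from h import *
st=robot.observe();im=robot.get_image('wrist');cv2.imwrite('pics/w2.png',im)
print(st['t'],st['position'].round(1),np.degrees(st['ee_rot']).round(1),st['wrist_force'],st['opening'])
for a,r in blobs(red(im)): print('red',a,np.round(r[0]),np.round(r[1]),r[2],ray('wrist',r[0],79,st).round(1))
```

```text
2.65 [450.2 329.1 231.1] [-180.     0.    74.9] [ 0.34883884 -0.78499622  0.17923691] 0.15158093510974083
red 1707.5 [306. 128.] [43. 41.] 90.0 [456.7 393.   79. ]
```

View pics/w2.png

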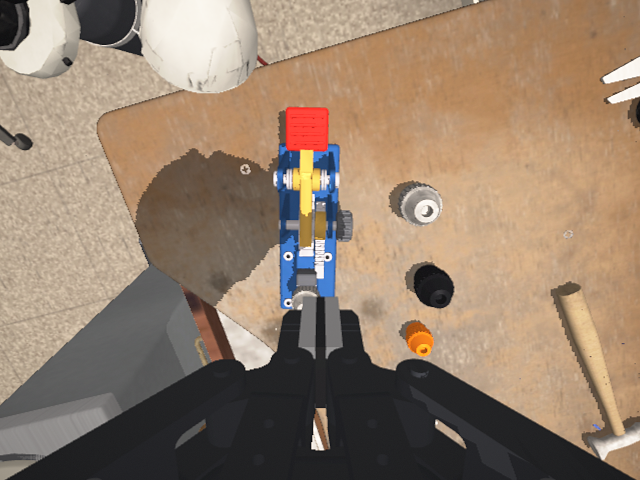

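Pad is at pixel (306,128), with the clamp aligned with the tool. The chuck at about (306,297) is partly hidden. Going above the pad with the gripper shut.

>>> drive_tool([
  {"translation":[0.0517,-0.0081,0.1],"rotation":[0,0,0],"claw":-1},
  {"translation":[0.0517,-0.0081,0.1],"rotation":[0,0,0],"claw":-1},
  {"translation":[0.0517,-0.0081,0.1],"rotation":[0,0,0],"claw":-1},
  {"translation":[0,0,0.05],"rotation":[0,0,0],"claw":-1},
  {"translation":[0,0,0],"rotation":[0,0,0],"claw":-1},
])

```text
t: 3.2
position: [456.0, 389.8, 88.1]
ee_rot: [-3.139, 0.005, 1.306]
wrist_force: [0.3, 0.1, -0.4]
opening: -0.3
gripper_force: 0.0
```

Run:
```python
from h import *
st=robot.observe();im=robot.get_image('wrist')
print(st['t'],st['position'].round(1),np.degrees(st['ee_rot']).round(1),st['wrist_force'].round(1),proj('wrist',(457,391.5,79),st))
for a,r in blobs(red(im)): print('red',a,np.round(r[0]),np.round(r[1]),r[2],ray('wrist',r[0],79,st).round(1))
cv2.imwrite('pics/w3.png',im)
```

```text
3.2 [456.  389.8  88.1] [-179.8    0.3   74.8] [ 0.3  0.1 -0.4] (np.float64(323.5818927802744), np.float64(300.75390659146103))
red 2656.5 [322. 286.] [72. 47.] 1.709814190864563 [458.3 397.9  79. ]
```

View pics/w3.png

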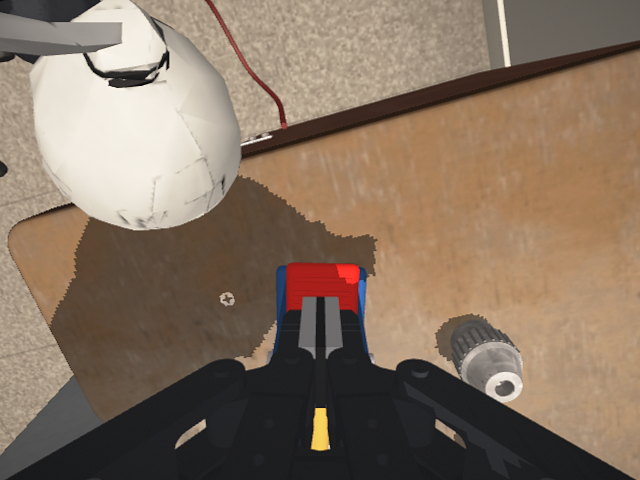

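Run:
```python
from h import *
st=robot.observe()
u=np.array([.262,.965])
for r in (263,297): 
    p=ray('wrist',(322,r),79 if r==263 else 88,st); print(r,p.round(1),((p-st['position'])[:2]@u).round(1))
```

```text
263 [461.3 407.4  79. ] 17.7
297 [458.5 397.   88. ] 6.8
```

>>> drive_tool([
  {"translation":[0.01,0,0],"rotation":[0,0,0],"claw":-1},
  {"translation":[0,0,0.0125],"rotation":[0,0,0],"claw":-1},
  {"translation":[0,0,0.0125],"rotation":[0,0,0],"claw":-1},
  {"translation":[0,0,0.0075],"rotation":[0,0,0],"claw":-1},
  {"translation":[0,0,0],"rotation":[0,0,0],"claw":-1},
])

```text
t: 3.75
position: [458.1, 396.2, 78.4]
ee_rot: [3.141, -0.0, 1.307]
wrist_force: [0.5, -0.1, 1.0]
opening: -0.0
gripper_force: 0.1
```

>>> drive_tool([
  {"translation":[0,0,0.0075],"rotation":[0,0,0],"claw":-1},
  {"translation":[0,0,0.0075],"rotation":[0,0,0],"claw":-1},
  {"translation":[0,0,0],"rotation":[0,0,0],"claw":-1},
])

```text
t: 4.05
position: [458.2, 396.6, 72.7]
ee_rot: [3.141, -0.001, 1.308]
wrist_force: [0.5, 1.3, 4.6]
opening: 0.1
gripper_force: 2.7
```

>>> drive_tool([
  {"translation":[0,0,0.0025],"rotation":[0,0,0],"claw":-1},
  {"translation":[0,0,0],"rotation":[0,0,0],"claw":-1},
  {"translation":[0,0,0],"rotation":[0,0,0],"claw":-1},
  {"translation":[0,0,0],"rotation":[0,0,0],"claw":-1},
  {"translation":[0,0,0],"rotation":[0,0,0],"claw":-1},
  {"translation":[0,0,0],"rotation":[0,0,0],"claw":-1},
  {"translation":[0,0,0],"rotation":[0,0,0],"claw":-1},
  {"translation":[0,0,0],"rotation":[0,0,0],"claw":-1},
  {"translation":[0,0,0],"rotation":[0,0,0],"claw":-1},
  {"translation":[0,0,0],"rotation":[0,0,0],"claw":-1},
  {"translation":[0,0,0],"rotation":[0,0,0],"claw":-1},
  {"translation":[0,0,0],"rotation":[0,0,0],"claw":-1},
])

```text
t: 5.25
position: [458.2, 396.6, 72.1]
ee_rot: [3.141, -0.001, 1.308]
wrist_force: [0.9, 1.0, 5.3]
opening: 0.1
gripper_force: 2.8
```

>>> drive_tool([
  {"translation":[0,0,0],"rotation":[0,0,0],"claw":-1},
  {"translation":[0,0,0],"rotation":[0,0,0],"claw":-1},
  {"translation":[0,0,0],"rotation":[0,0,0],"claw":-1},
  {"translation":[0,0,0],"rotation":[0,0,0],"claw":-1},
  {"translation":[0,0,0],"rotation":[0,0,0],"claw":-1},
  {"translation":[0,0,0],"rotation":[0,0,0],"claw":-1},
])

```text
t: 5.85
position: [458.2, 396.6, 72.1]
ee_rot: [3.141, -0.001, 1.308]
wrist_force: [0.3, 1.9, 6.0]
opening: -0.1
gripper_force: 2.8
```

Run:
```python
from h import *
im=robot.get_image('scene');a=cv2.imread('pics/scene.png')
f=lambda i:cv2.resize(i[270:370,210:350],None,fx=4,fy=4,interpolation=2)[:300] if 0 else cv2.resize(i[275:365,210:345],None,fx=5,fy=3.3,interpolation=2)
cv2.imwrite('pics/s2.png',np.vstack([f(a),f(im)]))
```

```text
(no output)
```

View pics/s2.png

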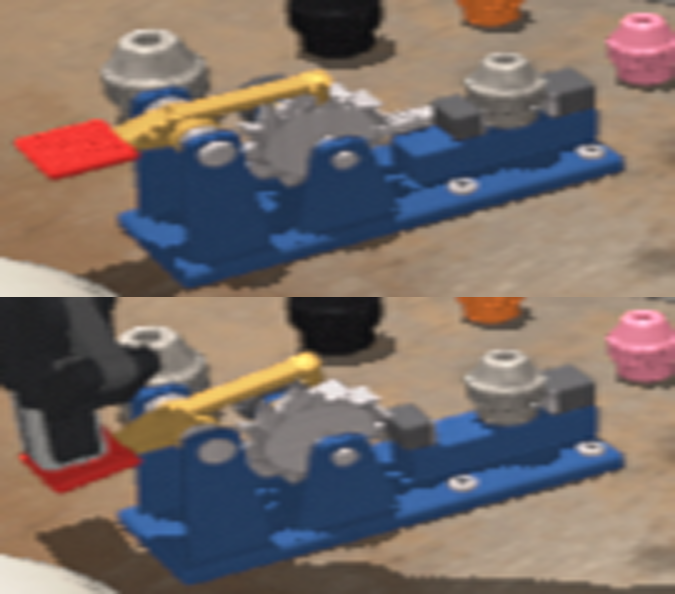

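Pressed, the jaw has moved back: its block went from (455,120) to (410,425) in the crop pair. The chuck still stands. Releasing the pad and backing along the clamp to look at the chuck.

>>> drive_tool([
  {"translation":[0,0,-0.05],"rotation":[0,0,0],"claw":-1},
  {"translation":[0,0,-0.11],"rotation":[0,0,0],"claw":-1},
  {"translation":[0,0,-0.11],"rotation":[0,0,0],"claw":1},
  {"translation":[-0.1,0,0],"rotation":[0,0,0],"claw":1},
  {"translation":[-0.1,0,0],"rotation":[0,0,0],"claw":1},
  {"translation":[-0.1,0,0],"rotation":[0,0,0],"claw":1},
  {"translation":[-0.1,0,0],"rotation":[0,0,0],"claw":1},
  {"translation":[-0.1,0,0],"rotation":[0,0,0],"claw":1},
  {"translation":[0,0,0],"rotation":[0,0,0],"claw":1},
  {"translation":[0,0,0],"rotation":[0,0,0],"claw":1},
])

```text
t: 6.9
position: [405.8, 202.5, 179.5]
ee_rot: [3.141, -0.0, 1.306]
wrist_force: [0.5, 0.4, -0.5]
opening: 85.6
gripper_force: 0.0
```

Run:
```python
from h import *
st=robot.observe();im=robot.get_image('wrist');cv2.imwrite('pics/w4.png',im)
print(st['t'],st['position'].round(1),np.degrees(st['ee_rot']).round(1),st['opening'],proj('wrist',(419,246,67),st))
```

```text
6.9 [405.8 202.5 179.5] [180.   -0.   74.8] 85.56804372640167 (np.float64(323.62136276701494), np.float64(162.0200696099525))
```

View pics/w4.png

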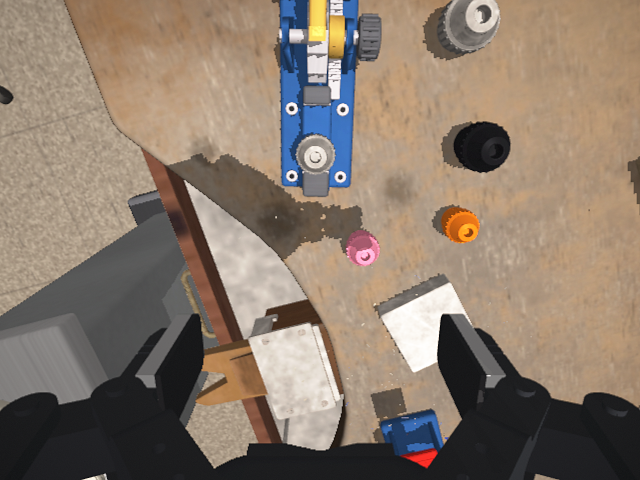

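The jaw (316,95) stands well clear of the chuck, whose nose ring is at (317,155). Working out its position and the grasp move.

Run:
```python
from h import *
st=robot.observe()
for p,z in(((317,155),67),((316,152),48)): print(ray('wrist',p,z,st).round(1))
p=ray('wrist',(317,155),67,st)
u=np.array([.262,.965]);v=np.array([.965,-.262]);d=(p-st['position'])[:2];print(d@u,d@v)
# jaw gap: chuck centre to jaw front face top (z 46)
q=ray('wrist',(317,104),46,st);print('jaw face from chuck',((q-p)[:2]@u).round(1))
```

```text
[416.2 251.9  67. ]
[415.4 251.9  48. ]
49.729585728139256 -2.8747625162814234
jaw face from chuck 30.0
```

>>> drive_tool([
  {"translation":[0.062,-0.0036,0],"rotation":[0,0,0],"claw":1},
  {"translation":[0.062,-0.0036,0.05],"rotation":[0,0,0],"claw":1},
  {"translation":[0,0,0.1],"rotation":[0,0,0],"claw":1},
  {"translation":[0,0,0.05],"rotation":[0,0,0],"claw":1},
  {"translation":[0,0,0],"rotation":[0,0,0],"claw":1},
  {"translation":[0,0,0],"rotation":[0,0,0],"claw":1},
])

```text
t: 7.55
position: [416.0, 252.3, 99.6]
ee_rot: [-3.141, 0.0, 1.308]
wrist_force: [0.7, 0.4, 0.9]
opening: 85.7
gripper_force: 0.0
```

Run:
```python
from h import *
st=robot.observe();im=robot.get_image('wrist');cv2.imwrite('pics/w5.png',im)
p=np.array([416.2,251.9]);u=np.array([.262,.965]);v=np.array([.965,-.262]);d=p-st['position'][:2];print(st['position'],d@u,d@v,proj('wrist',(416.2,251.9,67),st))
```

```text
[415.96270484 252.33940682  99.55013414] -0.3618562505527504 0.3441144164108396 (np.float64(322.8168221648296), np.float64(282.51959422398676))
```

View pics/w5.png

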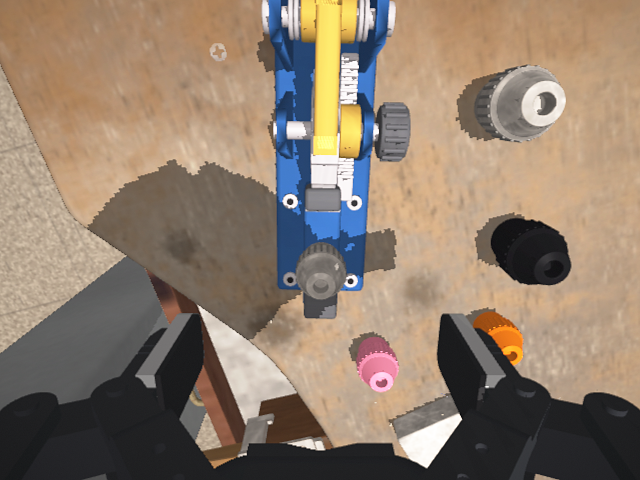

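Nose ring at (321,284), within 1 mm of the prediction, and the sides are free. Descend and close.

>>> drive_tool([
  {"translation":[0,0,0.08],"rotation":[0,0,0],"claw":1},
  {"translation":[0,0,0.07],"rotation":[0,0,0],"claw":1},
  {"translation":[0,0,0.036],"rotation":[0,0,0],"claw":1},
  {"translation":[0,0,0],"rotation":[0,0,0],"claw":1},
  {"translation":[0,0,0],"rotation":[0,0,0],"claw":-1},
  {"translation":[0,0,0],"rotation":[0,0,0],"claw":-1},
  {"translation":[0,0,0],"rotation":[0,0,0],"claw":-1},
  {"translation":[0,0,0],"rotation":[0,0,0],"claw":-1},
  {"translation":[0,0,0],"rotation":[0,0,0],"claw":-1},
  {"translation":[0,0,0],"rotation":[0,0,0],"claw":-1},
  {"translation":[0,0,0],"rotation":[0,0,0],"claw":-1},
])

```text
t: 8.7
position: [416.4, 251.9, 25.8]
ee_rot: [3.141, -0.001, 1.308]
wrist_force: [-0.6, -0.8, 7.1]
opening: 22.4
gripper_force: 58.5
```

>>> drive_tool([
  {"translation":[0,0,-0.04],"rotation":[0,0,0],"claw":-1},
  {"translation":[0,0,-0.1],"rotation":[0,0,0],"claw":-1},
  {"translation":[0,0,-0.1],"rotation":[0,0,0],"claw":-1},
  {"translation":[0,0,0],"rotation":[0,0,0],"claw":-1},
])

```text
t: 9.1
position: [418.0, 252.9, 126.3]
ee_rot: [3.136, -0.006, 1.308]
wrist_force: [0.6, 1.3, -0.1]
opening: 22.7
gripper_force: 59.0
```

Run:
```python
from h import *
st=robot.observe();im=robot.get_image('scene')
t=proj('scene',st['position']);print(st['position'],st['wrist_force'],st['opening'],t)
x,y=int(t[0]),int(t[1]);x0,y0=x-50,y-50
c=cv2.resize(im[y0:y0+75,x0:x0+100],None,fx=8,fy=8,interpolation=2);cv2.circle(c,(int((t[0]-x0)*8),int((t[1]-y0)*8)),3,(0,0,255),-1)
cv2.imwrite('pics/s3.png',c)
plan((469.5,83,130),74.8)
```

```text
[417.9685774  252.88055247 126.27221016] [ 0.56166789  1.3462456  -0.09318087] 22.705687404627096 (np.float64(306.8071983000742), np.float64(262.9960501303035))
[-0.0937, 0.0591, -0.0041] 8e-05
[-0.0937, 0.0591, -0.0041] 8e-05
[-0.0937, 0.0592, -0.0041] 8e-05
[-0.0937, 0.0592, -0.0041] 8e-05
```

View pics/s3.png

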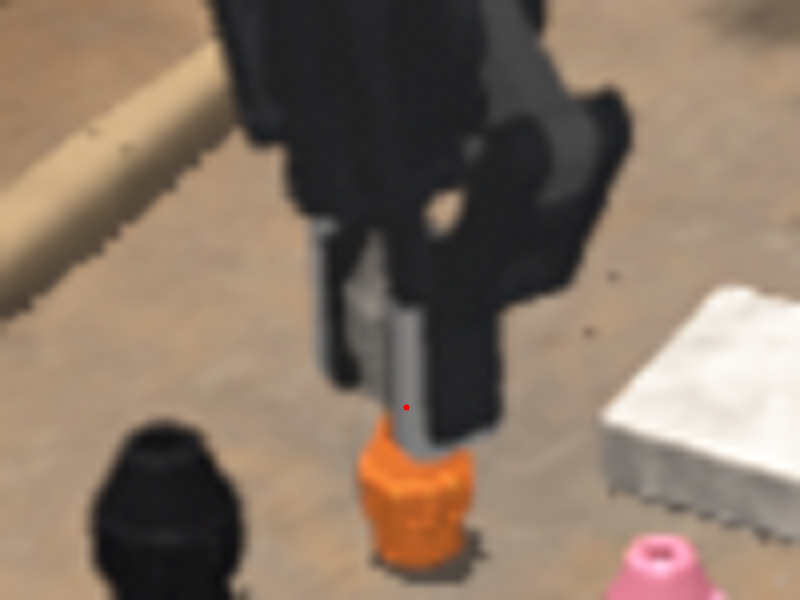

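The chuck hangs upright in the fingers with its underside about level with the tips. I'll lower onto the block with force feedback.

>>> drive_tool([
  {"translation":[-0.0937,0.0592,0],"rotation":[0,0,0],"claw":-1},
  {"translation":[-0.0937,0.0592,0],"rotation":[0,0,0],"claw":-1},
  {"translation":[-0.0937,0.0592,0],"rotation":[0,0,0],"claw":-1},
  {"translation":[-0.0937,0.0592,0],"rotation":[0,0,0],"claw":-1},
  {"translation":[0,0,0.1],"rotation":[0,0,0],"claw":-1},
  {"translation":[0,0,0.08],"rotation":[0,0,0],"claw":-1},
  {"translation":[0,0,0],"rotation":[0,0,0],"claw":-1},
  {"translation":[0,0,0],"rotation":[0,0,0],"claw":-1},
])

```text
t: 9.95
position: [467.8, 82.3, 48.5]
ee_rot: [-3.14, 0.001, 1.308]
wrist_force: [0.7, -0.1, -0.8]
opening: 22.9
gripper_force: 59.1
```

Run:
```python
from h import *
st=robot.observe();im=robot.get_image('top');p=st['position']
print(p,np.degrees(st['ee_rot']),st['wrist_force'])
im=robot.get_image('scene');t=proj('scene',p)
x0,y0=int(t[0])-50,int(t[1])-45
c=cv2.resize(im[y0:y0+75,x0:x0+100],None,fx=8,fy=8,interpolation=2)
q=proj('scene',(469.5,83,20));cv2.circle(c,(int((q[0]-x0)*8),int((q[1]-y0)*8)),3,(0,0,255),-1)
cv2.imwrite('pics/s4.png',c)
```

```text
[467.75228106  82.26845557  48.54883822] [-1.79896292e+02  4.63482367e-02  7.49288438e+01] [ 0.68148026 -0.05808499 -0.77259714]
```

View pics/s4.png

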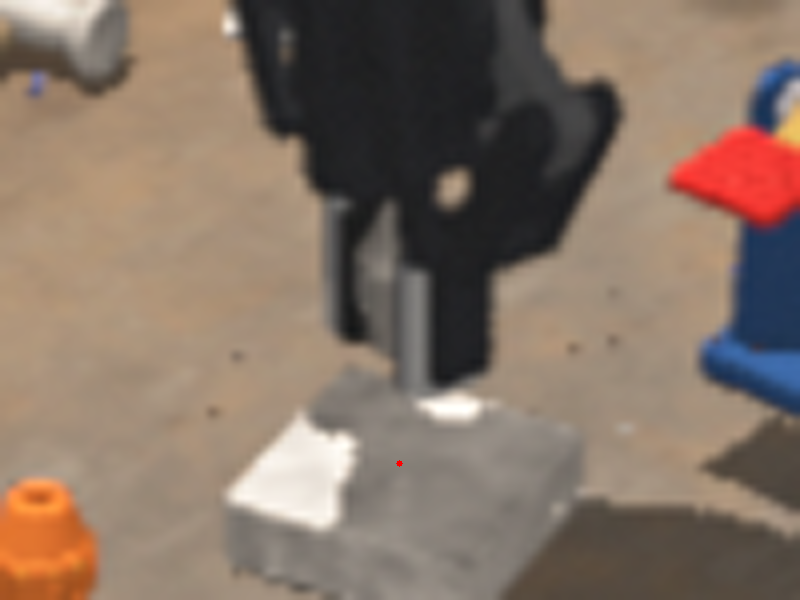

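Block centre marker sits on the block's middle (400,463); the fingers are above it. Lowering.

>>> drive_tool([
  {"translation":[0.002,0.003,0.03],"rotation":[0,0,0],"claw":-1},
  {"translation":[0,0,0.025],"rotation":[0,0,0],"claw":-1},
  {"translation":[0,0,0.01],"rotation":[0,0,0],"claw":-1},
  {"translation":[0,0,0],"rotation":[0,0,0],"claw":-1},
])

```text
t: 10.45
position: [469.2, 82.7, 21.9]
ee_rot: [-3.14, 0.001, 1.308]
wrist_force: [0.7, -0.5, -1.0]
opening: 22.8
gripper_force: 59.1
```

>>> drive_tool([
  {"translation":[0,0,0.005],"rotation":[0,0,0],"claw":-1},
  {"translation":[0,0,0],"rotation":[0,0,0],"claw":-1},
])

```text
t: 10.65
position: [469.9, 82.8, 20.9]
ee_rot: [3.141, -0.0, 1.308]
wrist_force: [-0.0, 0.7, -1.9]
opening: 22.6
gripper_force: 59.1
```

>>> drive_tool([
  {"translation":[0,0,0.005],"rotation":[0,0,0],"claw":-1},
  {"translation":[0,0,0],"rotation":[0,0,0],"claw":-1},
])

```text
t: 10.85
position: [470.2, 82.8, 20.1]
ee_rot: [3.141, -0.001, 1.308]
wrist_force: [-3.0, -0.9, 9.0]
opening: 22.9
gripper_force: 64.3
```

>>> drive_tool([
  {"translation":[0,0,-0.0025],"rotation":[0,0,0],"claw":-1},
  {"translation":[0,0,0],"rotation":[0,0,0],"claw":-0.2},
  {"translation":[0,0,0],"rotation":[0,0,0],"claw":0},
  {"translation":[0,0,0],"rotation":[0,0,0],"claw":0.3},
  {"translation":[0,0,0],"rotation":[0,0,0],"claw":0.6},
  {"translation":[0,0,-0.02],"rotation":[0,0,0],"claw":0.6},
  {"translation":[0,0,-0.08],"rotation":[0,0,0],"claw":0.6},
  {"translation":[0,0,-0.1],"rotation":[0,0,0],"claw":0.6},
  {"translation":[-0.05,0,-0.1],"rotation":[0,0,0],"claw":0.6},
  {"translation":[-0.08,0,-0.02],"rotation":[0,0,0],"claw":0.6},
  {"translation":[0,0,0],"rotation":[0,0,0],"claw":1},
  {"translation":[0,0,0],"rotation":[0,0,0],"claw":1},
])

```text
t: 12.05
position: [456.5, 32.3, 148.4]
ee_rot: [3.141, -0.001, 1.306]
wrist_force: [0.9, -0.0, -0.7]
opening: 85.2
gripper_force: 0.0
```

Run:
```python
from h import *
st=robot.observe();im=robot.get_image('wrist');s=robot.get_image('scene')
print(st['t'],st['position'],st['wrist_force'],proj('wrist',(469.5,83,20),st))
q=proj('scene',(469.5,83,30));x,y=int(q[0]),int(q[1]);
a=cv2.resize(s[y-50:y+50,x-65:x+65],(390,300),interpolation=2)
b=cv2.resize(s[280:360,215:345],(390,240),interpolation=2)
L=np.vstack([a,b]);Rr=cv2.resize(im,(400,300));Rr=np.vstack([Rr,np.zeros((240,400,3),np.uint8)])
cv2.imwrite('pics/f.png',np.hstack([L,Rr]))
```

```text
12.05 [456.46867067  32.25617691 148.43220193] [ 0.92765769 -0.02565798 -0.68651581] (np.float64(320.2326624704753), np.float64(148.1175007496946))
```

View pics/f.png

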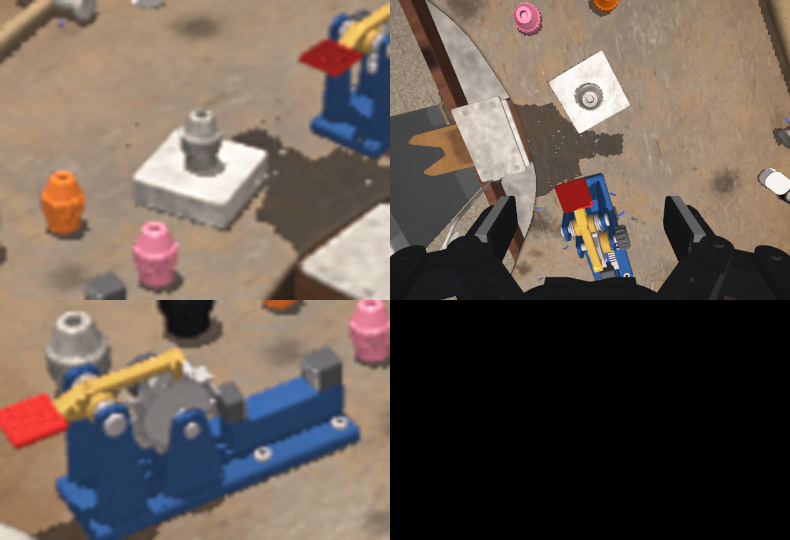

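The chuck stands upright in the middle of the block, at (589,95) in the composite. The jaw is backed off, and the arm is clear at 148 mm. Handing in.

```bash
python3 -c "
from plant import robot
print(robot.close_job())"
```

```text
the job is handed in; nothing more can be done
None
```

I pressed the pad until the jaw backed off, then stood the chuck upright in the middle of the bench block and handed the job in about 12 s into the 42 s limit; the hand-in gave no verdict. I never touched the other clamp.

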